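Next filter, then hold the photometer's slit open at the index

ROBOT

A 6-joint arm with a two-finger parallel gripper is mounted at the origin on a cart in front of the work surface, level with it; the furniture and walls round the work are solid. World frame = base frame: x ahead of the robot, y to its left, z up, the work surface at z = 0. Lengths are in m, angles in rad, forces in N, time in s.
With the tool pointing down it reaches from about 0.3 to 0.75 m from the base axis. Payload 8.5 kg.
Tool frame: the origin (TCP) lies at the very end of the fingers, on their centre line; the grasp point (between the pads) lies 19 mm behind it (r.grip_depth is the distance from the TCP to the grasp point, in m); z points along the fingers, y is the line along which they close (so a half turn about z gives the same grasp; the last joint's range is limited). The gripper opens to 88 mm and grips with 3 to 60 N. Pads are 18 mm wide; open, the fingers measure 123 mm over their backs; the gripper's body (75 mm by 187 mm) begins 45 mm behind the grasp point.
Start: joints at [-1.452, 0.381, 1.297, -0, 1.464, -0.215], TCP at [0.18, -0.52, 0.206] pointing down, gripper open.
Joint ranges: [-3.11, 3.11], [-0.89, 2.33], [0.22, 2.48], [-1.42, 4.56], [0.17, 2.85], [-2.88, 2.88]. Speed limits (rad/s): [2.39, 2.39, 3.14, 3.14, 3.14, 3.14].

INTERFACE

Orientations are given as a unit quaternion [w, x, y, z].
In Python, from plant import r, claw, solver, status, eyes gives the robot as it stands. The module is installed in compiled form; this text tells all that it offers. Calls block until the motion is done:
- r.reach(position, orientation): joint-space move of the TCP to a pose.
- r.move_linear(position, frame=None, v=0.15, f_stop=None): straight line of the TCP; frame=None keeps the orientation; v is the mean speed in m/s. With f_stop (N) it stops when the force on the tool has changed by that much, and returns True; else False.
- r.movej(angles): joint-space move.
- claw.move_gripper(opening, grasp_force=None): finger opening in m; grasp_force is the grip in N (None keeps the last); returns when the fingers have stopped.
- r.wait(seconds).
- solver.solve_ik(position, orientation): joint angles nearest the present ones, or None.
- status.read_state(): the state.
- eyes.get_image(name): name is "side" or "top" or "wrist"; returns (picture, depth): 384x512x3 uint8, red, green, blue; 384x512 float32, m along the optical axis (not along the pixel's ray), 0 where there is no reading.
- eyes.camera_info(name): a dict with "vfov" (degrees; the focal length in pixels is half the picture's height over the tangent of half this angle, whatever the lens; pixels are square), "cx", "cy" (the principal point, pixels), "k1" (the pictures are not rectified: a ray, as slopes to the right and down, at radius r is drawn at 1 + k1 r^2 times it, then the intrinsics apply), "origin" and "orientation" of the camera in the world. Camera axes: x right, y up, looking along -z (the intrinsics and any distortion apply to the point x, -y, -z); pixel columns grow to the right and rows downward; lengths in m; the calibration is good to about 2 mm. A picture is of the moment at which its call begins: read the wrist's pose just before it. camera_info takes no time and is no camera call; for the wrist camera it gives the pose at the moment of the call.
A pose or a line that the arm cannot do raises r.MotionError and nothing moves.
- r.hand_in(): hands the job in; it is judged then, once.
The state is a dict: "clock": time; "joint_positions": joint angles; "qvel": joint speeds; "joint_torque": joint torques, N m; "eef_pos": TCP position; "ee_rot": TCP orientation; "contact_force": force on the tool from outside, world axes, zero at the start; "moment": the same for the moment, N m; "width": finger opening in m; "grip_force": force on a finger pad.
Only numpy, scipy, OpenCV 4.12 (cv2) and the standard library are available. Lean on these libraries where they do the work, as an engineer would, in place of code of your own. Each camera call takes 0.05 s, during which the arm holds its last target. There are 200 camera calls.

TASK

Set the bench photometer up for its next reading. With the slit still shut, turn the six-lobed filter turret on its top one click clockwise (seen from above) so that the next filter sits home under the lamp arm, and let go of it; then pull the spring-return slit slide out by its black knob until its steel pointer stands level with the brass index rider on the scale, without running well past it, and hold it there: the program finishes while still holding the slide at the index, because the spring shuts it as soon as it is let go. Leave the bottles, jar, crucible and cork around the instrument where they stand.

Things in the scene. Friction and masses are not known exactly. Their poses are not given: they have to be found in the camera images.
- photometer: Grey instrument case, 200 x 250 mm, top at z = 96 mm, fixed, at a new place and yaw each time. Origin on the bench under the turret's axis; x points to its rear, y to its left, z up. Front face at x = -65 mm, sides at y = -132 and +118 mm. On top: turret, lamp house behind it, slot and scale at the right front, and at the right rear (x 62, y -78 mm) an upright sample tube, top at z = 150 mm.
- lamp_arm (a point): Front end of the grey lamp arm that reaches over the turret's rear lobe. The arm is 26 mm wide, z 122 to 141 mm, and joins the lamp house (from x = 73 mm in the photometer's frame, 104 mm wide, top at z = 163 mm). Keep fingers clear of it.
- turret_grip (a point): Middle of the turret's grip, on its axis, z = 144 mm. The turret is an aluminium disc with six lobes, each with a dark filter window: 105 mm across, top at z = 118 mm. The grip is a black upright bar 50 mm long (this point's x), 14 mm thick (its y), z 117 to 157 mm. At the start x points 30 degrees counterclockwise of the photometer's x. Fingertips may go down to z = 122 mm beside the bar.
- filter_turret (a joint): Turret angle, rad, grows clockwise seen from above; about 0 at the start. A spring roller at its left (y from 41 mm, top z 122 mm) drops into the notches between the lobes: it clicks home every 1.047 rad (60 degrees), either way. It takes up to about 0.16 N m to turn to half way; from there the roller draws it to the next click, also when let go.
- slide_knob (a point): Middle of the waist of the slit slide's black pull knob, z = 75 mm, 44 mm in front of the case when shut; moves with the slide; axes as the photometer. The knob's axis is level along x: waist 16 mm diameter, 27 mm long; a 29 mm flange, 7.5 mm thick, at the outer end and a 24 mm one, 4.5 mm thick, at the inner. Free space on both sides, above and below.
- slit_slide (a joint): How far the slit slide is pulled out, m: 0 shut, 0.058 at its stop. It slides level along the photometer's -x, out of the front face. A spring pulls it shut with about 4.4 N at 0, rising 1.1 N every 10 mm; it does not stay out by itself.
- slide_pointer (a point): Tip of the thin dark steel pointer (3 mm wide) that rides with the slide in the slot on top of the case, z = 99 mm. Axes as the photometer.
- index_mark (a point): Tip of the brass index rider's pointer (2 mm wide), z = 100 mm, facing the slide's pointer. The rider (14 x 11 x 17 mm) is clamped on the rail beside the scale, 24 to 46 mm in front of where the slide's pointer stands when shut, at a new place each time. Axes as the photometer: the slide is at the mark when both tips have the same x.
- dropper_bottle: White squeeze dropper bottle, 49 mm in diameter, 107 mm high, standing to the right of the photometer; origin under its middle. Leave it alone.
- reagent_small: Small reagent bottle with a black cap, 49 mm in diameter, 95 mm high, standing to the right of the photometer; origin under its middle. Leave it alone.
- crucible: Porcelain crucible, 45 mm in diameter, 36 mm high, standing in front of the photometer at the left; origin under its middle. Leave it alone.
- cork: Cork stopper, 29 mm in diameter, 26 mm high, standing in front of the photometer at the left; origin under its middle. Leave it alone.
- jar_spare: Open glass jar, 60 mm in diameter, 85 mm high, standing to the left of the photometer; origin under its middle. Leave it alone.

How it is judged:
On the way, in this order (a step that is already met when the one before it is completed fails the run):
1. the turret stands home at the next click clockwise, with the slit slide still shut and the turret let go (value of joint filter_turret between 0.9572 and 1.1372 rad and value of joint slit_slide below 0.006 m and contact force between the fingers and filter_turret below 0.5 N), for 0.2 s.
2. the slide is pulled out so that its pointer is level with the index (x of slide_pointer in the frame of index_mark between -0.003 and 0.003 m and value of joint filter_turret between 0.9572 and 1.1372 rad), for 0.5 s.
At the end, for the whole second after the job is handed in: The turret stands within 0.09 rad (5 degrees) of the next click clockwise and is not touched; the slide's pointer is within 3 mm of the index along the scale, at rest, held there by the fingers (all of step 2 and velocity of joint slit_slide between -0.005 and 0.005 m/s and contact force between the fingers and slit_slide above 1 N and contact force between the arm and filter_turret below 0.5 N); the arm keeps its last pose, push and grip.
It fails at once if the slit is opened (slide pulled out more than 8 mm) before the turret stands at the next click (value of joint slit_slide above 0.008 m and not (value of joint filter_turret between 0.9572 and 1.1372 rad)).
It fails at once if the slide is pulled more than 8 mm past the index (x of slide_pointer in the frame of index_mark below -0.008 m).
It fails at once if the turret is turned well past the next click, or a click backwards (value of joint filter_turret above 1.6 rad or value of joint filter_turret below -0.55 rad).
It fails at once if a bottle, the jar, the crucible or the cork is shoved more than 20 mm or tipped over (distance of any of dropper_bottle, reagent_small, crucible, cork, jar_spare from where it was at the start of the episode above 0.02 m or angle between any of dropper_bottle, reagent_small, crucible, cork, jar_spare's own z axis and vertical above 0.5 rad).
It also fails if it takes over 40 s, if anything falls off the work surface, if the arm or the gripper's body presses on something with over 40 N, if the wrist force passes 120 N, or if a joint passes its speed limit or range.

## Working session

There is one attempt and no reset: what is moved stays moved. The work goes in short steps, each a Python script; the robot and the scene stay as the last script left them, time stands still between calls to the robot, and variables do not carry over. Pictures are saved under pics/ and viewed, at most 13 in all, crops included, and the job is handed in when it is done.

```bash
mkdir -p pics
cat > h.py <<'E'
import numpy as np, cv2
from scipy.spatial.transform import Rotation as R
from plant import r, claw, solver, status, eyes
def cam(n):
    i=eyes.camera_info(n); p,d=eyes.get_image(n); return p,d,i
def rot(q): return R.from_quat([q[1],q[2],q[3],q[0]])
def KD(i):
    f=192/np.tan(np.radians(i['vfov'])/2)
    return np.array([[f,0,i['cx']],[0,f,i['cy']],[0,0,1]]),np.array([i['k1'],0,0,0.])
def rays(i,uv):
    K,D=KD(i); s=cv2.undistortPoints(np.array(uv,float).reshape(-1,1,2),K,D)[:,0]
    return np.c_[s[:,0],-s[:,1],-np.ones(len(s))]
def w(i,uv,depth): return rot(i['orientation']).apply(rays(i,uv)*np.array(depth).reshape(-1,1))+i['origin']
def onz(i,uv,z):
    v=rot(i['orientation']).apply(rays(i,uv)); o=np.array(i['origin'])
    return o+v*((z-o[2])/v[:,2])[:,None]
def proj(i,P):
    c=rot(i['orientation']).inv().apply(np.array(P)-i['origin']); K,D=KD(i)
    return cv2.projectPoints(c*[1,-1,-1],np.zeros(3),np.zeros(3),K,D)[0][:,0]
def save(n,p): cv2.imwrite('pics/'+n,p[:,:,::-1])
E
python3 - <<'E'
from h import *
p,d,i=cam('top'); save('top.png',p); np.savez('top.npz',p=p,d=d)
q,e,j=cam('side'); save('side.png',q)
print(i,j,status.read_state()['clock'])
E
```

```text
{'vfov': 46.03628255889734, 'cx': 249.86656758735376, 'cy': 186.42224446162027, 'k1': -0.05065268768957374, 'origin': array([0.43368359, 0.08991252, 1.13736934]), 'orientation': array([-0.70102815, -0.05783723,  0.06075244,  0.70818326])} {'vfov': 56.11025913230853, 'cx': 252.04667013810007, 'cy': 190.92358891747335, 'k1': 0.039403031371755805, 'origin': array([0.30792596, 0.80561392, 0.57563287]), 'orientation': array([-0.18386462, -0.09755781,  0.48109212,  0.8516024 ])} 0.1
```

View pics/top.png

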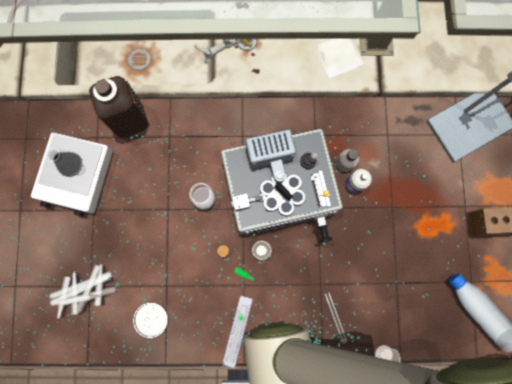

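View pics/side.png

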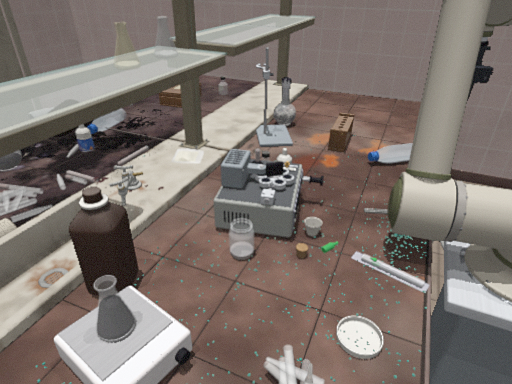

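The top view shows the photometer with its turret at about (283,190), the knob at (322,237), the rider at about (325,193), and bottles at (348,160) and (358,180). I'll fit the case top from depth, then look closer with the wrist camera.

Run:
```python
from h import *
p,d,i=cam('top')
vv,uu=np.mgrid[110:260,190:360]
uv=np.c_[uu.ravel(),vv.ravel()]; P=w(i,uv,d[vv,uu].ravel())
m=(P[:,2]>.085)&(P[:,2]<.125)
im=np.zeros((150,170),np.uint8); im.ravel()[m]=255
im=cv2.morphologyEx(im,cv2.MORPH_OPEN,np.ones((9,9)))
n,l,s,c=cv2.connectedComponentsWithStats(im); k=1+np.argmax(s[1:,4])
Q=P[(l==k).ravel()]
rc=cv2.minAreaRect((Q[:,:2]*1000).astype(np.float32)); print(rc,cv2.boxPoints(rc),np.median(Q[:,2]))
crop=cv2.resize(p[120:250,210:380],None,fx=4.5,fy=4.5,interpolation=cv2.INTER_CUBIC); save('crop.png',crop)
wi=eyes.camera_info('wrist'); s=status.read_state(); T=rot(s['ee_rot'])
print(wi, T.inv().apply(wi['origin']-np.array(s['eef_pos'])),(T.inv()*rot(wi['orientation'])).as_matrix(),s['ee_rot'])
```

```text
((627.2655029296875, 12.085098266601562), (199.88418579101562, 250.167236328125), 11.969136238098145) [[ 503.5558    113.722855]
 [ 555.43665  -131.0056  ]
 [ 750.9752    -89.55266 ]
 [ 699.09436   155.1758  ]] 0.09733586582930198
{'vfov': 64.1193621578642, 'cx': 250.87530245385162, 'cy': 189.50330228680275, 'k1': -0.018269257081370616, 'origin': array([ 0.25172775, -0.49516298,  0.38523863]), 'orientation': array([ 0.80578107, -0.12123622,  0.08700258, -0.57310487])} [ 0.0756173   0.00034006 -0.1799248 ] [[ 4.05777459e-04  9.55400549e-01  2.95312762e-01]
 [ 9.99999888e-01 -4.59759530e-04  1.13361487e-04]
 [ 2.44078483e-04  2.95312683e-01 -9.55400628e-01]] [-5.13178029e-04  9.86109304e-01  1.66096890e-01  2.45645238e-05]
```

View pics/crop.png

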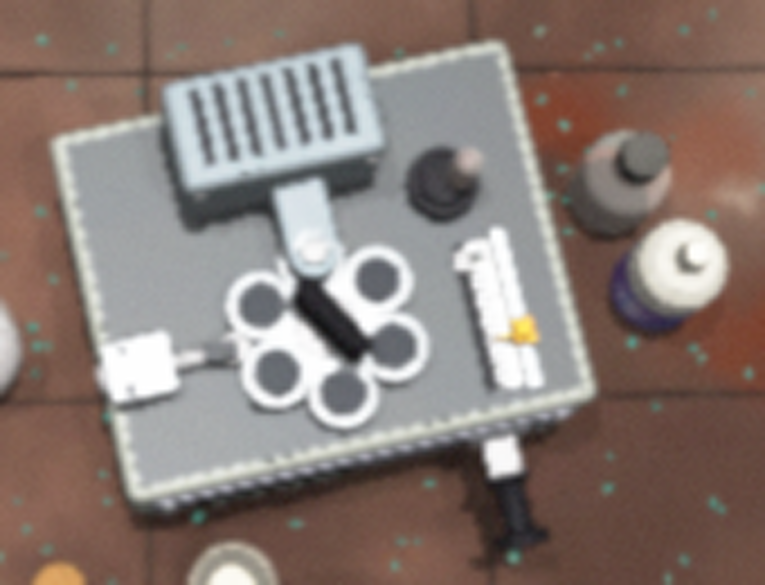

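The fit gives exactly 200x250 mm, so the pose is origin about (0.5916, 0.0117) with yaw 11.97°. The crop shows the bar, the brass rider at crop (523,330) and the pointer to its left. I'll get a closer wrist view next.

```bash
cat >> h.py <<'E'
O=np.array([.5916,.0117,0]); YAW=np.radians(11.97); RP=R.from_euler('z',YAW)
def W(x,y,z): return RP.apply([x,y,z])+O
def L(P): return RP.inv().apply(np.array(P)-O)
def down(deg):  # tool x at deg in photometer frame
    q=(R.from_euler('z',YAW+np.radians(deg))*R.from_euler('x',np.pi)).as_quat(); return [q[3],*q[:3]]
E
python3 - <<'E'
from h import *
r.reach(W(-15,-65,240)*0+W(-.015,-.065,.24),down(0))
p,d,i=cam('wrist'); save('w1.png',cv2.resize(p,(768,576),interpolation=cv2.INTER_CUBIC)); np.savez('w1.npz',p=p,d=d,i=np.array(i,dtype=object))
for a in (30,-30): 
  q=solver.solve_ik(W(0,0,.125),down(a)); print(a,q)
print(status.read_state()['joint_positions'],status.read_state()['clock'])
print(proj(i,[W(0,0,.157),W(.025*.866,.0125,.157),W(-.065,-.132,.096),W(-.109,-.085,.083)]))
E
```

```text
30 [-1.80129553e-01  5.19309563e-01  1.30699349e+00 -4.44089210e-16
  1.31528960e+00  6.58152086e-01]
-30 [-1.80129553e-01  5.19309563e-01  1.30699349e+00 -4.44089210e-16
  1.31528960e+00  1.70534964e+00]
[-2.93766142e-01  4.37923835e-01  1.10587663e+00 -1.06801215e-04
  1.59788893e+00  1.06931828e+00] 2.4167
[[175.45736867 166.83076635]
 [159.10468756 142.21064556]
 [309.06853248 210.78088166]
 [266.39949544 240.82658929]]
```

View pics/w1.png

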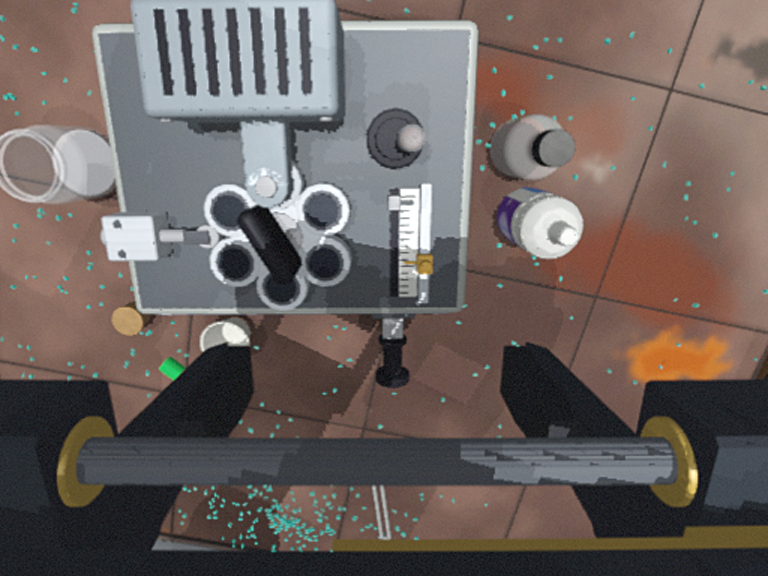

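The wrist view shows the bar at about (270,243), the rider at (425,265), the slide pointer near (400,200) and the knob at (392,360). I'll measure the bar in both cameras and zoom on the scale.

Run:
```python
from h import *
def blob(p,d,i,c,rad,z0,z1,name):
    vv,uu=np.mgrid[0:384,0:512]; uv=np.c_[uu.ravel(),vv.ravel()]
    P=w(i,uv,d.ravel()); l=L(P); g=p.reshape(-1,3).max(1)
    m=(d.ravel()>0)&(np.hypot(*(l[:,:2]-c).T)<rad)&(l[:,2]>z0)&(l[:,2]<z1)&(g<90)
    q=l[m]; rc=cv2.minAreaRect((q[:,:2]*1000).astype(np.float32)); print(name,m.sum(),rc,q[:,2].max())
f=np.load('w1.npz',allow_pickle=True); wi=f['i'].item()
t=np.load('top.npz'); ti=eyes.camera_info('top')
for n,p,d,i in (('w',f['p'],f['d'],wi),('t',t['p'],t['d'],ti)):
    blob(p,d,i,[0,0],.035,.145,.17,n+' bar'); blob(p,d,i,[-.115,-.085],.03,.06,.1,n+' knob')
    vv,uu=np.mgrid[0:384,0:512]; l=L(w(i,np.c_[uu.ravel(),vv.ravel()],d.ravel()))
    m=(abs(l[:,2]-.097)<.006)&(l[:,0]>-.08)&(l[:,0]<.15)&(abs(l[:,1])<.15)
    im=cv2.morphologyEx(m.reshape(384,512).astype(np.uint8),cv2.MORPH_OPEN,np.ones((5,5))).ravel()>0
    print(n,cv2.minAreaRect((l[im][:,:2]*1000).astype(np.float32)))
p=f['p']; save('w1c.png',cv2.resize(p[115:260,235:325],None,fx=4,fy=4,interpolation=cv2.INTER_CUBIC))
```

```text
w bar 864 ((1.1613922119140625, -1.1789779663085938), (49.157989501953125, 13.402145385742188), 29.182079315185547) 0.1598956432832538
w knob 565 ((-109.54742431640625, -78.77006530761719), (40.34041213989258, 27.50408172607422), 0.15009577572345734) 0.09133172393877388
w ((35.534629821777344, -7.68377685546875), (198.156005859375, 247.8671112060547), 0.02904205396771431)
t bar 119 ((-0.8021526336669922, 0.09175682067871094), (45.10845184326172, 12.810932159423828), 31.178543090820312) 0.16027920523932662
t knob 135 ((-110.75692749023438, -79.6916275024414), (27.012136459350586, 38.16507339477539), 84.32955169677734) 0.09328692506540338
t ((36.23046875, -6.993614196777344), (198.55531311035156, 248.66522216796875), 0.1266668736934662)
```

View pics/w1c.png

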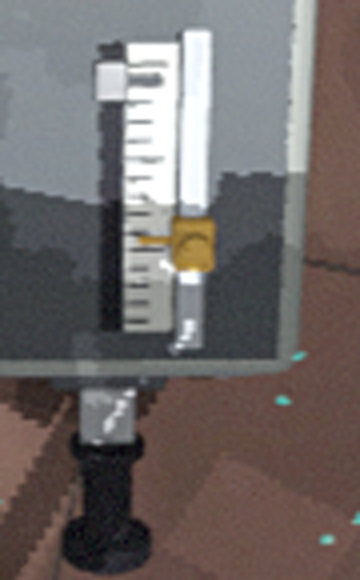

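Crop: the slide pointer is at about (150,78) on the white block, and the brass rider's tip is at about (142,240). I'll compute their separation, then do the turret.

Run:
```python
from h import *
f=np.load('w1.npz',allow_pickle=True); wi=f['i'].item()
a=L(onz(wi,[[235+150/4,115+78/4]],.099))[0]; b=L(onz(wi,[[235+142/4,115+240/4]],.100))[0]
print('pointer',a,'index',b,'travel',a[0]-b[0])
claw.move_gripper(.04,grasp_force=30)
r.reach(W(0,0,.20),down(30))
r.move_linear(W(0,0,.125),v=.1)
s=status.read_state(); print(s['contact_force'],s['joint_positions'],s['clock'])
claw.move_gripper(0.0,grasp_force=30)
s=status.read_state(); print(s['width'],s['grip_force'],s['contact_force'])
q0=np.array(s['joint_positions'])
for k in range(1,7):
    q=q0.copy(); q[5]+=np.radians(10*k); r.movej(q)
s=status.read_state(); print(s['contact_force'],s['moment'],np.degrees(s['joint_positions'][5]-q0[5]),s['clock'])
claw.move_gripper(.04); s=status.read_state(); print(s['contact_force'],s['clock'])
r.move_linear(W(0,0,.22),v=.1); r.reach(W(-.04,-.065,.24),down(0))
p,d,i=cam('wrist'); save('w2.png',p); np.savez('w2.npz',p=p,d=d,i=np.array(i,dtype=object)); print(status.read_state()['clock'])
```

```text
pointer [ 0.02093923 -0.08871733  0.099     ] index [-0.022202   -0.08735109  0.1       ] travel 0.04314123039899608
[-0.35874564  0.30205326 -0.77201986] [-1.80402422e-01  5.18654084e-01  1.30587113e+00  2.10791215e-05
  1.31567118e+00  6.58319988e-01] 4.625
0.00021079903626023723 0.0 [ 0.17952582 -0.11310388 -0.42137143]
[-0.28276001  0.07758648  0.08363228] [ 0.04027217 -0.01033418 -0.01131215] 59.55799870812168 7.075
[ 0.53719571 -0.40605743 -0.87422642] 7.8
9.625
```

View pics/w2.png

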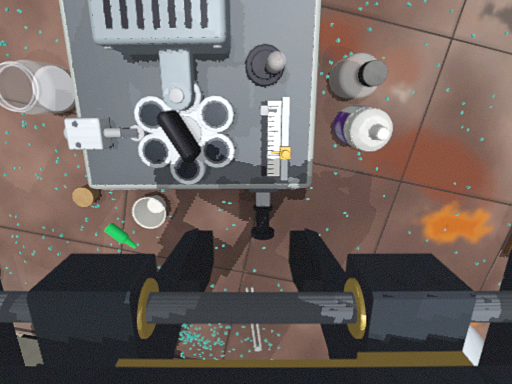

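The bar at (180,137) is unturned and the fingers closed on nothing (width about 0). I'll check where the fingers really went.

Run:
```python
from h import *
s=status.read_state(); print(s['eef_pos'],L(s['eef_pos']),s['ee_rot'],s['width'],eyes.camera_info('wrist')['origin'])
f=np.load('w2.npz',allow_pickle=True); i=f['i'].item(); print(i['origin'])
P=np.array(s['eef_pos']); print(proj(i,[P,P+[0,0,.019],P+RP.apply([0,.02,0]),P+RP.apply([0,-.02,0])]))
d=f['d']
for u,v in ((205,240),(208,232),(303,240),(305,232)): print(u,v,d[v,u],L(w(i,[[u,v]],[d[v,u]])))
claw.move_gripper(.04); r.reach(W(0,0,.24),down(30)); r.move_linear(W(0,0,.125),v=.15)
s=status.read_state(); print(L(s['eef_pos']),s['width'])
p,d,i=cam('wrist'); save('w3.png',p)
q,e,j=cam('side'); save('s3.png',cv2.resize(q[120:260,180:360],None,fx=4,fy=4))
```

```text
[ 0.56596414 -0.05963157  0.2395242 ] [-0.03987258 -0.0644637   0.2395242 ] [-2.65125109e-04  9.94612578e-01  1.03661121e-01 -3.49080472e-04] 0.04032223472598728 [ 0.64022073 -0.0445621   0.41937276]
[ 0.64015493 -0.04489958  0.4194122 ]
[[249.73417916 219.51107539]
 [249.59308205 232.38429853]
 [218.18183886 219.54373657]
 [281.29546086 219.46677445]]
205 240 0.14907177 [[-0.03179337 -0.04290338  0.28430609]]
208 232 0.15805452 [[-0.03191889 -0.04310351  0.27494081]]
303 240 0.14919837 [[-0.03193149 -0.09062673  0.28415801]]
305 232 0.15543589 [[-0.03088234 -0.09269749  0.27730047]]
[ 0.000364   -0.00049268  0.12597289] 0.04007853023764142
```

View pics/w3.png

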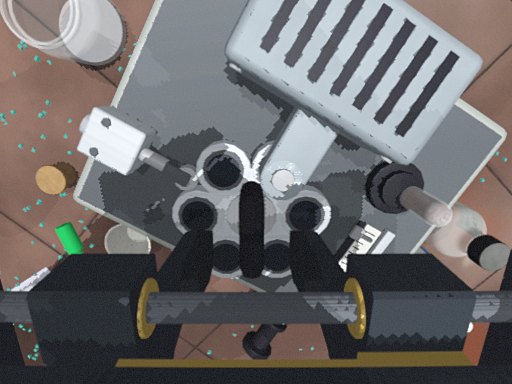

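View pics/s3.png

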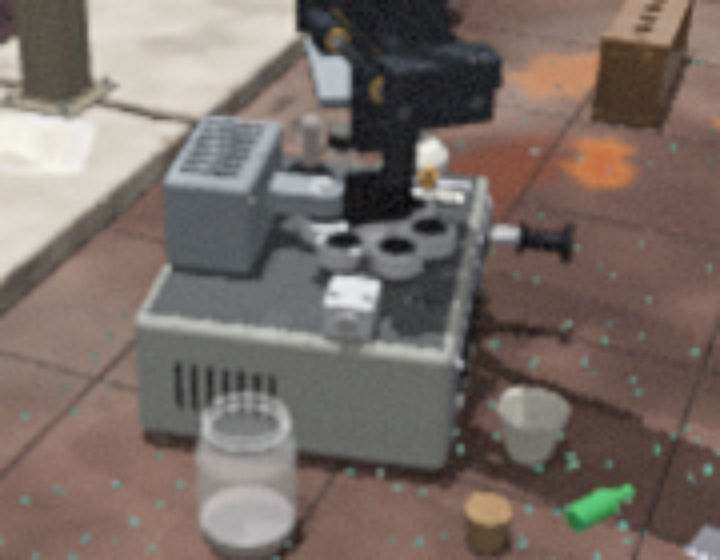

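Both views show the bar (col 252 in the wrist view) centred between the open fingers, at the right height. I'll close again and measure more carefully.

Run:
```python
from h import *
def st(n):
    s=status.read_state(); print(n,round(s['width'],4),s['grip_force'],np.round(s['contact_force'],2),np.round(s['moment'],3),L(s['eef_pos']),s['clock'])
st('a'); claw.move_gripper(.012,grasp_force=30); st('b'); r.wait(.3); st('c')
p,d,i=cam('wrist'); save('w4.png',p)
```

```text
a 0.04 0.0 [ 0.79  0.75 -0.37] [-0.045  0.    -0.018] [ 0.00040513 -0.00030142  0.12604915] 11.3167
b 0.0121 0.0 [0.17 1.52 1.33] [-0.043 -0.031  0.027] [2.12612072e-05 5.34175524e-06 1.24994719e-01] 11.9
c 0.0119 0.0 [-0.53 -0.22 -0.09] [ 0.014  0.006 -0.007] [-9.63025719e-06 -6.08719035e-06  1.24996874e-01] 12.2
```

View pics/w4.png

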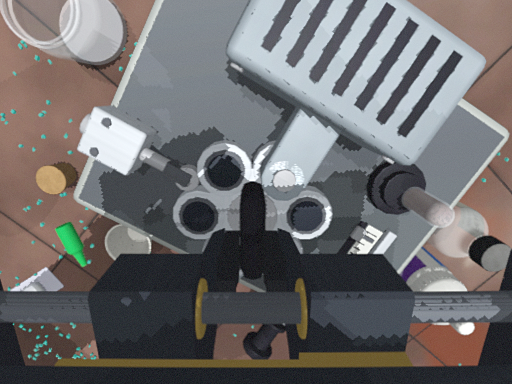

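The width passes below 14 mm with no force. The finger depth points suggest the fingers end about 33 mm short of the TCP, so I'll raise the arm and measure the finger geometry.

Run:
```python
from h import *
claw.move_gripper(.04); r.move_linear(W(0,0,.24),v=.15)
for n in ('wrist','side'):
    s=status.read_state(); p,d,i=cam(n); T=rot(s['ee_rot'])
    vv,uu=np.mgrid[0:384,0:512]; P=w(i,np.c_[uu.ravel(),vv.ravel()],d.ravel())
    t=T.inv().apply(P-np.array(s['eef_pos']))
    m=(d.ravel()>0)&(abs(t[:,0])<.03)&(abs(t[:,1])<.06)&(t[:,2]<.03)&(t[:,2]>-.09)
    q=t[m]*1000; print(n,m.sum())
    for z in range(-90,30,8):
        k=q[(q[:,2]>=z)&(q[:,2]<z+8)]
        if len(k): print(z,len(k),'x',k[:,0].min().round(),k[:,0].max().round(),'y',np.percentile(k[:,1],[0,25,50,75,100]).round(1))
```

```text
wrist 5584
-90 549 x -12.0 11.0 y [-33.9 -28.3  27.2  28.3  34.1]
-82 1354 x -12.0 11.0 y [-36.5 -26.5  19.8  26.4  36.3]
-74 822 x -5.0 11.0 y [-36.3 -28.2  20.6  28.1  36.9]
-66 888 x -10.0 11.0 y [-35.5 -25.3  20.8  25.7  35.8]
-58 904 x -10.0 10.0 y [-34.5 -23.   19.8  23.3  35. ]
-50 602 x -10.0 10.0 y [-34.7 -24.9  19.7  24.4  34.4]
-42 452 x -10.0 10.0 y [-33.7 -23.7  19.7  23.4  33.2]
-34 13 x -9.0 9.0 y [-28.  -25.4 -20.3 -20.2  20.5]
side 362
-90 3 x 10.0 10.0 y [34.6 35.1 35.6 36.  36.5]
-82 48 x -10.0 11.0 y [-40.4 -38.1 -25.8  21.6  37.9]
-74 63 x -11.0 10.0 y [-39.6 -37.2 -32.1  20.9  38.4]
-66 61 x -11.0 11.0 y [-39.2 -35.4 -21.5  20.9  34.8]
-58 64 x -10.0 10.0 y [-38.6 -35.7 -28.1  21.   34.6]
-50 59 x -10.0 10.0 y [-36.5 -34.9 -27.2  20.5  33. ]
-42 56 x -12.0 10.0 y [-38.  -33.2 -27.6  19.5  33.9]
-34 8 x -8.0 8.0 y [-30.9 -28.7  19.9  20.7  21.9]
```

Both cameras agree: the real fingertips end about 33 mm short of the reported TCP, and they are centred laterally. I'll correct for this and redo the turret, using force-stopped descents.

```bash
cat >> h.py <<'E'
DZ=.033 # real tips are this far behind the reported TCP
def T(x,y,ztip): return W(x,y,ztip-DZ)
def st(n):
    s=status.read_state(); print(n,round(s['width'],4),np.round(s['grip_force'],1),np.round(s['contact_force'],2),np.round(s['moment'],3),L(s['eef_pos']).round(4),round(s['clock'],2)); return s
E
python3 - <<'E'
from h import *
print(r.move_linear(T(0,0,.127),v=.12,f_stop=6)); st('down')
claw.move_gripper(.0,grasp_force=30); s=st('grip')
if s['width']>.01:
    q0=np.array(s['joint_positions']); q=q0.copy()
    for a in (30,61): q[5]=q0[5]+np.radians(a); r.movej(q); st(a)
    claw.move_gripper(.036); st('rel')
    r.move_linear(T(0,0,.19),v=.2); r.reach(T(-.05,-.065,.25),down(0))
    p,d,i=cam('wrist'); save('w5.png',p); np.savez('w5.npz',p=p,d=d,i=np.array(i,dtype=object)); st('end')
E
```

```text
False
down 0.04 0.0 [ 0.32 -0.41  0.19] [-0.075 -0.02   0.046] [ 0.0003 -0.0001  0.0947] 15.22
grip 0.014 30.0 [ 4.18 -3.56 -0.2 ] [-0.507 -0.402  0.049] [ 0.0004 -0.0007  0.0942] 15.72
30 0.0135 30.0 [0.82 2.42 0.33] [ 0.479 -0.086 -0.245] [ 0.0004 -0.0002  0.0942] 16.29
61 0.0138 30.0 [0.06 5.25 1.1 ] [ 0.882 -0.158  0.15 ] [0.0005 0.0004 0.0943] 16.88
rel 0.0363 0.0 [ 0.75 -0.42  0.27] [ 0.062  0.02  -0.006] [ 0.0004 -0.0008  0.0942] 17.38
end 0.0362 0.0 [-0.08  0.12 -0.04] [-0.023  0.041 -0.06 ] [-0.0501 -0.0644  0.2155] 18.59
```

View pics/w5.png

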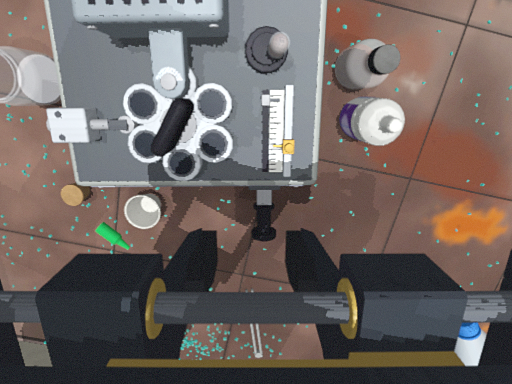

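The turret stands at the next click, with the bar now tilted the other way at (173,127). The objects are undisturbed. Next I'll grip the knob, pull 43.1 mm, and check with the top camera.

Run:
```python
from h import *
for n in ('w1','w2','w5'):
    f=np.load(n+'.npz',allow_pickle=True); i=f['i'].item(); p=f['p'].astype(int)
    m=((p[...,0]-p[...,2])>70)&(p[...,1]>90); vv,uu=np.nonzero(m)
    l=L(onz(i,np.c_[uu,vv],.105)); k=(l[:,0]>-.06)&(l[:,0]<.03)&(l[:,1]<-.07)&(l[:,1]>-.125)
    k2=k&(l[:,1]>np.percentile(l[k,1],90))
    # thin-pointer side pixels (largest y), on z=.100
    li=L(onz(i,np.c_[uu,vv],.100)); print(n,k.sum(),l[k].mean(0)[:2].round(4),li[k2].mean(0)[:2].round(4),li[k][:,0].min().round(4),li[k][:,0].max().round(4))
    # dark slide pointer on white scale: darkness profile along x at y -.0887
    xs=np.arange(-.03,.035,.001); ys=np.linspace(-.0905,-.0870,6)
    g=p.sum(2).astype(np.float32)/3
    prof=[cv2.remap(g,*[a.astype(np.float32).reshape(1,-1) for a in proj(i,[W(x,y,.0985) for y in ys]).T],cv2.INTER_LINEAR).mean() for x in xs]
    print(' '.join(f'{1000*x:.0f}:{v:.0f}' for x,v in zip(xs,prof) if x>.005))
r.reach(T(-.1087,-.0792,.13),down(0))
print(r.move_linear(T(-.1087,-.0792,.056),v=.12,f_stop=6)); st('down')
claw.move_gripper(0.,grasp_force=45); st('grip')
```

```text
w1 133 [-0.0216 -0.099 ] [-0.0216 -0.09  ] -0.03 -0.0167
5:230 6:243 7:255 8:255 9:248 10:203 11:255 12:255 13:255 14:255 15:222 16:247 17:255 18:254 19:187 20:134 21:133 22:165 23:224 24:221 25:189 26:220 27:255 28:255 29:255 30:216 31:148 32:135 33:140 34:141
w2 148 [-0.0219 -0.0994] [-0.0208 -0.0915] -0.0294 -0.0167
5:227 6:255 7:255 8:255 9:249 10:213 11:249 12:255 13:255 14:252 15:224 16:255 17:255 18:250 19:209 20:144 21:141 22:184 23:243 24:239 25:194 26:243 27:255 28:255 29:255 30:221 31:153 32:141 33:145 34:146
w5 176 [-0.0217 -0.0991] [-0.0217 -0.0902] -0.029 -0.0154
5:221 6:254 7:255 8:255 9:246 10:217 11:238 12:255 13:255 14:255 15:230 16:252 17:255 18:253 19:214 20:141 21:142 22:184 23:242 24:255 25:192 26:255 27:255 28:255 29:255 30:195 31:141 32:141 33:144 34:146
False
down 0.0362 0.0 [-0.37 -0.18  0.44] [-0.008  0.009 -0.008] [-0.108  -0.0795  0.0238] 19.96
grip 0.0142 44.3 [-0.15  4.61  4.82] [ 0.87   0.115 -0.014] [-0.1085 -0.0785  0.0235] 20.43
```

Run:
```python
from h import *
e0=L(status.read_state()['eef_pos'])
r.move_linear(T(-.1087-.0425,-.0792,.056),v=.05); s=st('pulled'); r.wait(.3); s=st('settled')
p,d,i=cam('top'); np.savez('t6.npz',p=p,d=d); q,_,_=cam('wrist')
c=proj(i,[W(-.02,-.09,.1)])[0].astype(int); print(c)
a=cv2.resize(p[c[1]-35:c[1]+45,c[0]-40:c[0]+30],None,fx=7,fy=7,interpolation=cv2.INTER_CUBIC); save('t6.png',a)
def prof(p,ys):
    g=p.astype(np.float32).mean(2); out=[]
    for x in np.arange(-.035,.036,.0015):
        m=proj(i,[W(x,y,.099) for y in ys]).astype(np.float32)
        out.append((x*1000,cv2.remap(g,m[:,0:1],m[:,1:2],cv2.INTER_LINEAR).mean()))
    return np.array(out)
A=prof(np.load('top.npz')['p'],np.linspace(-.082,-.078,4)); B=prof(p,np.linspace(-.082,-.078,4))
print(' '.join(f'{x:.1f}:{u:.0f}/{v:.0f}' for (x,u),(_,v) in zip(A,B)))
```

```text
pulled 0.0145 44.6 [6.06 8.22 1.25] [ 1.306 -0.957 -0.014] [-0.1497 -0.0787  0.0236] 21.43
settled 0.0142 44.6 [6.93 9.23 1.7 ] [ 1.378 -0.934 -0.029] [-0.1497 -0.0787  0.0236] 21.73
[320 193]
-35.0:118/116 -33.5:127/124 -32.0:130/125 -30.5:128/123 -29.0:131/128 -27.5:132/134 -26.0:129/154 -24.5:131/184 -23.0:132/218 -21.5:128/225 -20.0:125/231 -18.5:122/233 -17.0:126/231 -15.5:131/219 -14.0:140/187 -12.5:142/163 -11.0:139/140 -9.5:131/128 -8.0:127/122 -6.5:125/120 -5.0:131/126 -3.5:138/133 -2.0:143/138 -0.5:138/133 1.0:132/128 2.5:127/123 4.0:126/120 5.5:131/125 7.0:138/133 8.5:138/134 10.0:133/129 11.5:131/126 13.0:128/124 14.5:141/122 16.0:167/126 17.5:212/132 19.0:232/130 20.5:237/128 22.0:236/125 23.5:234/122 25.0:227/123 26.5:207/133 28.0:176/137 29.5:153/134 31.0:143/136 32.5:148/142 34.0:152/146 35.5:155/150
```

View pics/t6.png

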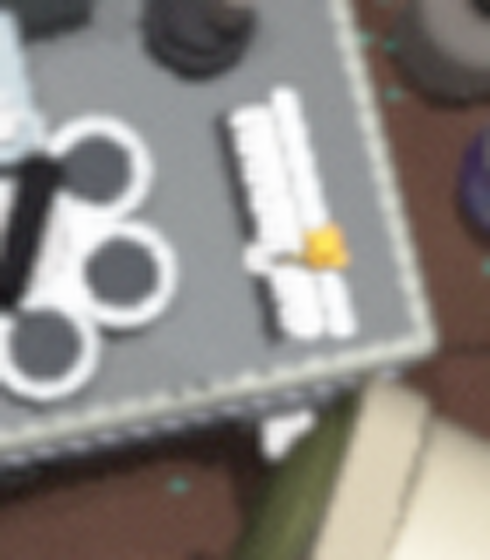

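The block is level with the rider (at about (260,258) against (325,248), in line along the case's y). Actual travel is 41.2 mm against a target of about 42.5, so I'll pull 1.2 mm more, check, and hand in.

Run:
```python
from h import *
r.move_linear(T(-.1087-.0437,-.0792,.056),v=.02); r.wait(.8); s=st('final')
if -.1525<L(s['eef_pos'])[0]<-.1497 and s['grip_force']>10: print(r.hand_in())
```

```text
final 0.0143 44.6 [7.53 8.81 1.53] [ 1.381 -1.006 -0.018] [-0.1508 -0.0787  0.0236] 22.88
the job is handed in; nothing more can be done
None
```

I turned the turret one click clockwise and released it, then handed in holding the slide at an estimated 42.3 mm of travel (index measured at 42.3–43.1 mm); the hand-in returned no verdict.

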